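# Draw the strip clamp's turnbuckle in on the loaded carrier

## Robot

A 7-joint arm with a two-finger parallel gripper is mounted at the origin on the work surface; the furniture and walls round the work are solid. World frame = base frame: x ahead of the robot, y to its left, z up, the work surface at z = 0. Lengths are in mm, angles in rad, forces in N, time in s.
With the tool pointing down it reaches from about 400 to 875 mm from the base axis. Payload 6.5 kg.
Tool frame: the origin (TCP) lies on the centre line of the jaws, within the pads' length; the fingertips stand 11 mm ahead of it and the grasp point (between the pads) lies 8 mm behind it; z points along the fingers, y is the line along which they close (so a half turn about z gives the same grasp; the last joint's range is limited). The gripper opens to 85 mm and grips with 20 to 120 N. Pads are 22 mm wide; open, the fingers measure 114 mm over their backs; the gripper's body (76 mm by 85 mm) begins 54 mm behind the grasp point. The pads swing forward as they close: fully open they stand 13 mm farther back than shut.
Start: joints at [1.13, 0.536, -0.004, 1.538, 0.003, 1.067, -0.071], TCP at [237.952, -604.871, 242.29] pointing down, gripper open.
Joint ranges: [-2.7, 2.7], [-0.37, 2.16], [-1.27, 1.26], [0.24, 2.4], [-1.31, 4.45], [0.19, 1.91], [-2.76, 2.76]. Speed limits (rad/s): [2.39, 2.39, 3.14, 3.14, 3.14, 3.14, 3.14].

## Interface

Orientations are given as a unit quaternion [x, y, z, w].
In Python, from bench import env gives the robot as it stands.
- The arm moves only by the tool play_rows, never from a script. Its argument "increments" is a list of rows, each a list of 5 numbers: the closure, from -1 (fully open) to 1 (shut), then the shift along the tool's x, y, z in mm, then the turn about the tool's z in degrees. A call has 1 to 20 rows; each row is the pose to reach, as a shift and turn from the pose commanded when the call began, along the tool's axes at that moment; what a row does not reach only later rows make up. A row lasts 1/8 s, in which the tool goes at most 62.5 mm and 10.7 degrees, less where a joint would pass 70% of its speed; a pose out of reach is approached as far as the arm can. A call with a gripper value outside its range is refused whole. The fingers move at their own pace and stop on an object; "grip_force" is the grip in N (left out, the last holds). Time passes only in rows, so rows that repeat a pose let the fingers close. It gives the time, the measured TCP pose, the force, the opening and the grip force at its end, in the units of the state.
- env.observe(): the state, without advancing time (a new reading comes with each control period).
- env.snapshot(name): name is "scene" or "top" or "wrist"; returns a dict with "frame" (400x640x3 uint8, red, green, blue), "range_z" (400x640 float32, mm along the optical axis (not along the pixel's ray), 0 where there is no reading), "fx", "fy", "cx", "cy" (pixels), "origin" and "attitude" of the camera in the world. Camera axes: x right, y up, looking along -z (the intrinsics and any distortion apply to the point x, -y, -z); pixel columns grow to the right and rows downward; lengths in mm; the calibration is good to about 2 mm. A picture is of the moment at which its call begins.
- env.job_done(): hands the job in; it is judged then, once.
Trained networks look in a picture, given as the dict that the camera call returned (one of the last four; its "shot" number tells which), for a name from the list of things; names that differ only in an ending like _2 or _b are one class to them, and where a whole thing is asked for, a point or a joint stands for the part that bears it (a point fixed in the world has none). Each returns a list of dicts, best first, with "p" (0 to 1); they miss things now and then, are a little off and sometimes report something else, mostly with a low value. They report only what shows in the picture. A call takes as long as a camera call. They do not tell look-alikes from the thing itself.
- env.find_in(query, picture): "location" ([x, y, z] in mm, in the coordinates of the camera as it stood for that picture, good to about 4 mm: the middle of the surface that is visible of it).
- env.masks_of(query, picture): "region" (400x640 bool, what is visible of it).
The state is a dict: "t": time; "joint_pos": joint angles; "joint_vel": joint speeds; "joint_torque": joint torques, N m; "tcp_pos": TCP position; "ee_rot": TCP orientation; "wrist_force": force on the tool from outside, world axes, zero at the start; "torque": the same for the moment, N m; "width": opening from 0.0 (shut) to 1.0 (fully open); "finger_force": force on a finger pad.
Only numpy, scipy, OpenCV 4.12 (cv2) and the standard library are available. Lean on these libraries where they do the work, as an engineer would, in place of code of your own. Each camera call takes 0.05 s, during which the arm holds its last target. There are 200 camera calls.

## Task

Two identical turnbuckle clamps stand on the table, both open; a lead-strip carrier lies loose in the nest of one of them. Turn the turnbuckle body of that loaded clamp by its ball-ended bar, swinging the bar up and over, away from the carrier, fully to its stop, so that both threaded ends draw in together and the jaws centre the carrier, which stays lying in its nest. Then let go; leave the empty clamp's bar as it is.

Things in the scene. Friction and masses are not known exactly. Their poses are not given: they have to be found in the camera images.
- turnbuckle_axis (a point): Fixed point on the loaded clamp: middle of its turnbuckle's level screw axis, 46 mm above the table. Its y runs along the screw, x points away from the nest, z up. The clamp is a bolted-down 118 x 164 mm plate with dark steel jaw heads (tops 60 mm above the table) at both ends of the screw, at least 46 mm from its middle. The carrier's nest lies 52 mm from the axis on the -x side.
- turnbuckle (a joint): Turn of that turnbuckle's body and bar about the screw, rad. At 0 (open) the bar leans 0.75 rad from upright to -x of point turnbuckle_axis, over the nest; 0.75 is upright; 1.5 is the stop, leaning 0.75 rad to +x. It needs about 3 N at the ball and stays where left. Each jaw draws in 5 mm per rad, to 92 mm apart at the stop.
- turnbuckle_knob (a point): Centre of the black ball, 22 mm in diameter, at the end of the loaded clamp's bar: 80 mm from the screw axis, in the x-z plane of point turnbuckle_axis, at x = 80 mm * sin(joint - 0.75), z = 80 mm * cos(joint - 0.75) there. The steel bar below it is 8 mm thick.
- carrier_center (a point): Middle of the lead-strip carrier, a light flat plate 30 x 90 x 6 mm with a strip of gold pads and a small black tab on the side away from the turnbuckle. It lies loose in the nest, long side along the screw, between the jaws' low fingers (up to 107 mm apart when open).
- spare_knob (a point): Centre of the same black ball on the bar of the other, empty clamp, of the same build; it stays where it is.
There are look-alikes about, which are no part of the job. What is meant by the part that bears carrier_center is not brown or red, and is the larger of those in its own colour.

How it is judged (in metres and radians):
At the end, for the whole second after the job is handed in: The loaded clamp's turnbuckle is turned to within 0.18 rad (10 degrees) of its stop (joint above 1.32) and at rest, and the carrier lies flat (within 0.12 rad) in the nest, its middle within 6 mm of the clamp's centre along the screw and 42 to 62 mm from the screw axis on the nest side (value of joint turnbuckle above 1.32 rad and y of carrier_center in the frame of turnbuckle_axis between -0.006 and 0.006 m and x of carrier_center in the frame of turnbuckle_axis between -0.062 and -0.042 m and angle between carrier_center's own z axis and vertical below 0.12 rad and velocity of joint turnbuckle below 0.1 rad/s); the robot touches nothing.
It fails at once if the empty clamp's bar is turned (its ball moves more than 15 mm) (distance of spare_knob from where it was at the start of the episode above 0.015 m).
It also fails if it takes over 38 s, if anything falls off the work surface, if the arm or the gripper's body presses on something with over 40 N, if the wrist force passes 120 N, or if a joint passes its speed limit or range.

## Working session

There is one attempt and no reset: what is moved stays moved. The work goes in short steps, Python scripts to look and compute and a tool call to move; the robot and the scene stay as the last step left them, time stands still between calls to the robot, and variables do not carry over. Pictures are saved under pics/ and viewed, at most 10 in all, crops included, and the job is handed in when it is done.

Besides the shell and the picture viewer there is one more tool, called by a JSON object that holds its "method" and its "body", one argument or row to a line. play_rows: Moves the arm, as the interface text tells. Its arguments: {"type":"object","properties":{"increments":{"type":"array","items":{"type":"array","items":{"type":"number"}}},"grip_force":{"type":"number"}},"required":["increments"]}

```bash
mkdir -p pics
cat > h.py <<'E'
import numpy as np, cv2
from scipy.spatial.transform import Rotation as R
from bench import env
def world(p,s):
    return R.from_quat(s["attitude"]).apply(np.asarray(p,float))+np.array(s["origin"])
def px(u,v,s,z=None):
    d=s["range_z"][int(v),int(u)] if z is None else z
    return world([(u-s["cx"])/s["fx"]*d,-(v-s["cy"])/s["fy"]*d,-d],s)
def proj(w,s):
    c=R.from_quat(s["attitude"]).inv().apply(np.asarray(w)-np.array(s["origin"]))
    return s["cx"]+s["fx"]*c[0]/-c[2], s["cy"]-s["fy"]*c[1]/-c[2]
def save(n,im): cv2.imwrite("pics/"+n,cv2.cvtColor(im,cv2.COLOR_RGB2BGR))
E
python3 - <<'E'
from h import *
o=env.observe(); print({k:np.round(v,3) for k,v in o.items()})
for n in ["top","scene"]:
    s=env.snapshot(n); save(n+"0.png",s["frame"])
    print(n,[k for k in s], s["origin"],s["attitude"])
    for q in ["turnbuckle_knob","carrier_center","turnbuckle"]:
        for r in env.find_in(q,s):
            w=world(r["location"],s); print(n,q,round(r["p"],2),w.round(0),np.round(proj(w,s)))
E
```

```text
{'t': np.float64(0.0), 'joint_pos': array([ 1.13 ,  0.537, -0.004,  1.539,  0.003,  1.067, -0.071]), 'joint_vel': array([ 0.001,  0.   , -0.   ,  0.   , -0.001,  0.001,  0.001]), 'joint_torque': array([-0.0000e+00, -5.8342e+01,  1.0490e+00, -2.5911e+01,  1.2000e-02,
        1.0000e-02, -0.0000e+00]), 'tcp_pos': array([ 237.699, -604.297,  241.385]), 'ee_rot': array([ 0.982,  0.186, -0.   , -0.001]), 'wrist_force': array([ 0.106, -0.02 ,  0.77 ]), 'torque': array([-0.014, -0.028, -0.032]), 'finger_force': np.float64(0.0), 'width': np.float64(1.001)}
top ['frame', 'range_z', 'fx', 'fy', 'cx', 'cy', 'origin', 'attitude', 'shot'] [ 328.94352703 -165.28389642  914.62276378] [-0.0485412   0.06932352  0.70931807 -0.69978988]
top turnbuckle_knob 0.6 [521.  12.  58.] [233. 181.]
top turnbuckle_knob 0.25 [472.  11.  26.] [236. 205.]
top carrier_center 0.79 [ 376. -281.    4.] [361. 245.]
top carrier_center 0.7 [473.  13.  24.] [235. 204.]
top carrier_center 0.68 [355. -55.   6.] [265. 255.]
top carrier_center 0.57 [ 478. -160.    8.] [310. 203.]
top turnbuckle 0.63 [519.   7.  60.] [235. 182.]
scene ['frame', 'range_z', 'fx', 'fy', 'cx', 'cy', 'origin', 'attitude', 'shot'] [ -29.6443333  -468.93047614  732.88651172] [ 0.31925484 -0.17312225 -0.46674639  0.80638257]
scene turnbuckle_knob 0.89 [514.   5.  63.] [275. 170.]
scene carrier_center 0.94 [ 373. -284.    5.] [357. 284.]
scene carrier_center 0.67 [471.   7.  28.] [265. 192.]
scene carrier_center 0.62 [357. -57.  11.] [259. 242.]
scene carrier_center 0.55 [ 477. -161.    3.] [330. 225.]
scene turnbuckle 0.8 [511.   7.  65.] [273. 170.]
```

View pics/top0.png

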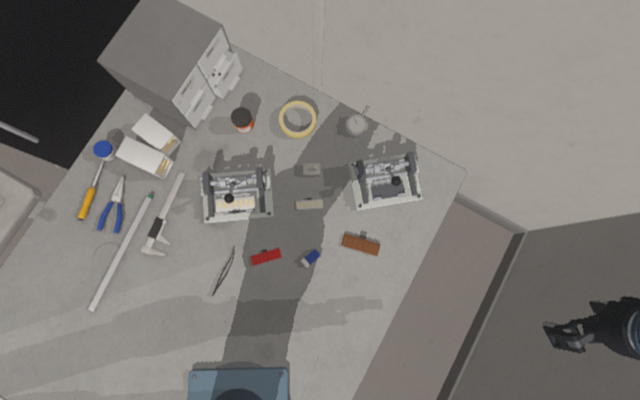

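View pics/scene0.png

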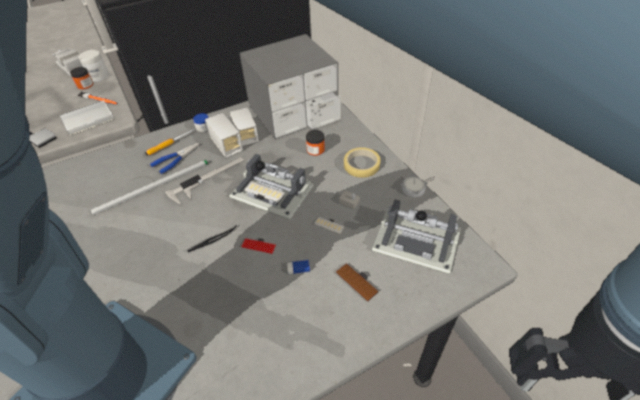

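The top view shows two clamps: the left one at about (236,195) holds a beige carrier at (235,203), with its ball at (229,198). The right one at (386,182) is empty, with its ball at (396,181). Carrier candidates in the top view:
- **Beige in the nest, (235,203):** fits, because it is neither brown nor red and is the larger of the two beige ones.
- **Beige, small, (309,204):** look-alike, too small.
- **Red, (265,257):** wrong colour.
- **Brown, (361,245):** wrong colour.

Next I'll confirm this with a crop and work out the move to a wrist view.

Run:
```python
from h import *
s=env.snapshot("top"); save("crop1.png",cv2.resize(s["frame"][140:240,180:340],None,fx=5,fy=5,interpolation=cv2.INTER_CUBIC))
w=env.snapshot("wrist"); o=env.observe()
T=R.from_quat(o["ee_rot"]); print("cam in tool",T.inv().apply(np.array(w["origin"])-o["tcp_pos"]), (T.inv()*R.from_quat(w["attitude"])).as_matrix().round(2), w["fx"])
print("tool axes",T.as_matrix().round(3))
for tgt in ([400,-330,320],[410,0,320]): print(tgt,T.inv().apply(np.array(tgt)-o["tcp_pos"]).round())
print([ (u,v,px(u,v,s).round()) for u,v in [(229,198),(396,181),(309,204),(235,203),(204,175),(268,172),(207,220),(271,215)]])
```

```text
cam in tool [  77.85549331   -0.23899519 -131.37353335] [[ 0.    0.95  0.3 ]
 [ 1.   -0.    0.  ]
 [ 0.    0.3  -0.95]] 306.1972889401925
tool axes [[ 0.931  0.366 -0.   ]
 [ 0.366 -0.931  0.   ]
 [-0.    -0.    -1.   ]]
[400, -330, 320] [ 251. -196.  -78.]
[410, 0, 320] [ 382. -500.  -78.]
[(229, 198, array([471.,   7., 121.])), (396, 181, array([ 504., -344.,  121.])), (309, 204, array([ 475., -158.,    5.])), (235, 203, array([476.,  14.,  26.])), (204, 175, array([535.,  77.,  62.])), (268, 172, array([549., -63.,  29.])), (207, 220, array([438.,  80.,  14.])), (271, 215, array([449., -69.,  11.]))]
```

View pics/crop1.png

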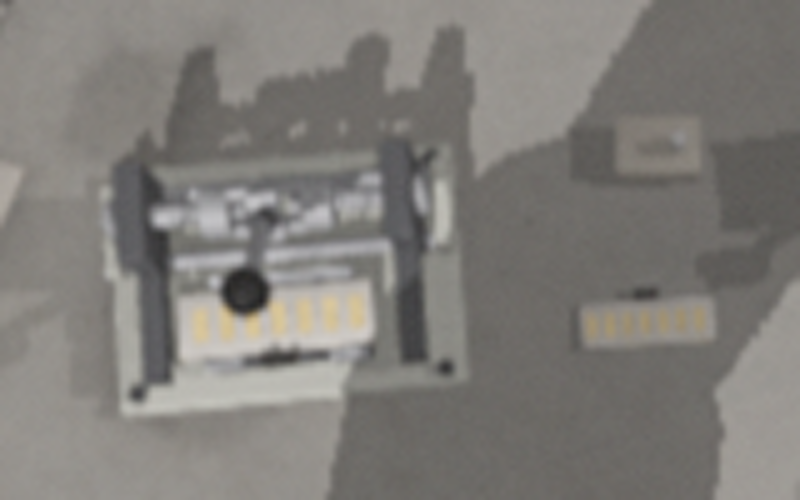

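The crop confirms it: the loaded clamp has the large beige carrier, the ball is at about (245,290) in the crop, and the small beige look-alike at (648,322) lies loose. Moving to a wrist view now.

{"method": "play_rows", "body": {
  "increments": [
    [1, 60, -80, -78, 5],
    [1, 120, -160, -78, 10],
    [1, 180, -235, -78, 15],
    [1, 230, -305, -78, 19],
    [1, 280, -365, -78, 19],
    [1, 330, -420, -78, 19],
    [1, 380, -465, -78, 19],
    [1, 438, -478, -78, 19],
    [1, 438, -478, -78, 19],
    [1, 438, -478, -78, 19],
    [1, 438, -478, -78, 19],
    [1, 438, -478, -78, 19]
  ]
}}

```text
t: 2.0
tcp_pos: [471.6, 3.9, 320.5]
ee_rot: [1.0, 0.025, 0.001, -0.001]
wrist_force: [-1.0, -0.7, -0.3]
width: 0.002
finger_force: 0.0
```

Run:
```python
from h import *
s=env.snapshot("wrist"); save("w1.png",s["frame"]); np.savez("w1.npz",**{k:s[k] for k in s})
print(env.observe()["ee_rot"])
for q in ["turnbuckle_knob","carrier_center","turnbuckle"]:
    for r in env.find_in(q,s):
        w=world(r["location"],s); print(q,round(r["p"],2),w.round(0),np.round(proj(w,s)))
    for r in env.masks_of(q,s):
        m=r["region"]&(s["range_z"]>0); vs,us=np.nonzero(m)
        P=np.array([px(u,v,s) for u,v in zip(us,vs)])
        c=P[:,:2]-np.median(P[:,:2],0); e=np.linalg.svd(c,full_matrices=False)[2][0]
        print(" mask",q,round(r["p"],2),len(P),np.median(P,0).round(1),np.percentile(P[:,2],[2,98]).round(),"dir",e.round(3), us.mean().round(),vs.mean().round())
```

```text
[ 9.99733337e-01  2.30920121e-02 -5.60986385e-05 -1.05205011e-04]
turnbuckle_knob 0.89 [520.  11.  57.] [319. 125.]
 mask turnbuckle_knob 0.83 1384 [518.1  12.3  58.6] [ 43. 118.] dir [-0.998 -0.058] 316.0 134.0
 mask turnbuckle_knob 0.21 1197 [477.   19.6  24.2] [22. 26.] dir [-0.077  0.997] 315.0 155.0
carrier_center 0.92 [358. -56.   3.] [356. 229.]
carrier_center 0.77 [478.  25.  22.] [308. 153.]
carrier_center 0.68 [ 382. -280.    4.] [500. 222.]
carrier_center 0.6 [ 477. -155.    6.] [431. 158.]
 mask carrier_center 0.95 1278 [477.1  17.5  24.2] [18. 88.] dir [-0.067  0.998] 315.0 155.0
 mask carrier_center 0.84 678 [354.6 -54.6   4.8] [-1.  7.] dir [ 0.287 -0.958] 356.0 231.0
 mask carrier_center 0.68 623 [ 476.6 -156.1    4.3] [2. 7.] dir [ 0.067 -0.998] 432.0 158.0
 mask carrier_center 0.62 1184 [ 380.1 -277.1    6. ] [-1.  9.] dir [-0.281 -0.96 ] 498.0 223.0
turnbuckle 0.82 [512.  16.  56.] [314. 131.]
 mask turnbuckle 0.69 1618 [517.8  11.9  57.6] [ 10. 118.] dir [-1.    -0.029] 317.0 134.0
```

View pics/w1.png

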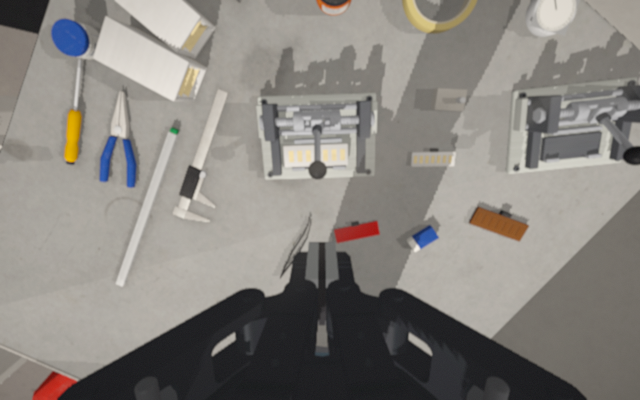

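The wrist view shows the loaded clamp at (258–376, 95–178) with its ball at (318,169). The shut fingertips are at (322,245). Now I'll fix the ball centre from this view and the scene view.

Run:
```python
from h import *
from scipy.optimize import least_squares
s=dict(np.load("w1.npz")); s2=env.snapshot("top"); s3=env.snapshot("scene")
rays=[]
for n,S,g in (("w",s,(318,169)),("t",s2,(229,198)),("s",s3,tuple(map(int,proj([473,10,105],s3))))):
    f=S["frame"].max(2).astype(int); u0,v0=g; r=16 if n=="w" else 9
    sub=(f[v0-r:v0+r,u0-r:u0+r]<50).astype(np.uint8)
    k,l,st,c=cv2.connectedComponentsWithStats(sub)
    i=1+np.argmax(st[1:,4]) if k>1 else None
    if i is None: print(n,"none");continue
    u,v=c[i]+[u0-r,v0-r]; z=S["range_z"][int(v),int(u)]
    d=px(u,v,S,100.)-np.array(S["origin"]);d/=np.linalg.norm(d)
    print(n,u.round(1),v.round(1),st[i],"surf+11:",(px(u,v,S)+11*d).round(1)); rays.append((np.array(S["origin"]),d))
for sel in ([0,1],[0,1,2]):
    if max(sel)<len(rays):
        A=sum(np.eye(3)-np.outer(rays[i][1],rays[i][1]) for i in sel); b=sum((np.eye(3)-np.outer(rays[i][1],rays[i][1]))@rays[i][0] for i in sel); print("tri",sel,np.linalg.solve(A,b).round(1))
```

```text
w none
t 228.9 196.8 [ 5  6  8  6 16] surf+11: [476.3  10.5 105.9]
s 258.9 165.8 [ 4  4  9 11 61] surf+11: [469.8   9.9 109.4]
tri [0, 1] [475.3  12.5 104. ]
```

{"method": "play_rows", "body": {
  "increments": [
    [1, -33, -6, 20, -1.4],
    [1, -33, -6, 60, -1.4],
    [1, -33, -6, 110, -1.4],
    [1, -33, -6, 155, -1.4],
    [1, -33, -6, 190, -1.4],
    [1, -33, -6, 212, -1.4],
    [1, -33, -6, 212, -1.4],
    [1, -33, -6, 212, -1.4],
    [1, -33, -6, 212, -1.4]
  ]
}}

```text
t: 3.58
tcp_pos: [438.2, 4.8, 109.3]
ee_rot: [0.999, 0.034, 0.001, 0.0]
wrist_force: [-0.2, 0.8, 0.1]
width: 0.004
finger_force: 0.0
```

Run:
```python
from h import *
o=env.observe(); print(o["tcp_pos"],o["wrist_force"])
s=env.snapshot("wrist"); save("w2.png",s["frame"])
T=R.from_quat(o["ee_rot"]); print("tool yaw",np.degrees(np.arctan2(*T.as_matrix()[[1,0],0])))
for r in env.masks_of("carrier_center",s)[:1]:
    print(r["p"],np.argwhere(r["region"]).mean(0))
```

```text
[438.18280693   4.78023297 109.34407859] [-0.24017899  0.75109066  0.0982258 ]
tool yaw 3.8605221966705185
0.84 [167.23349835 532.37706271]
```

View pics/w2.png

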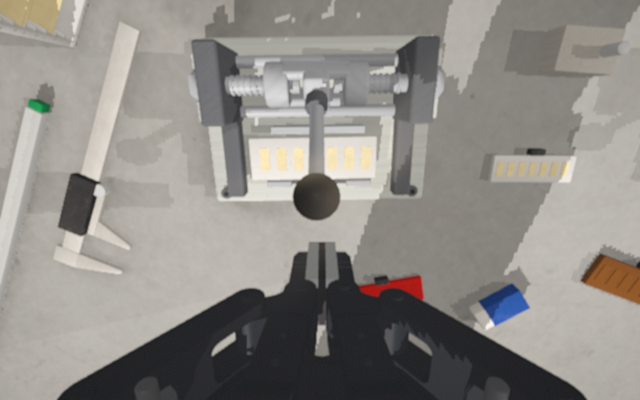

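The wrist view shows the ball at (317,197), almost straight ahead of the shut fingertips at (322,245), about 2 mm to the left. Pushing now.

{"method": "play_rows", "body": {
  "increments": [
    [1, 8, -2, 1, 0],
    [1, 16, -2, 1, 0],
    [1, 24, -2, 1, 0],
    [1, 32, -2, 1, 0],
    [1, 40, -2, 1, 0],
    [1, 48, -2, 1, 0],
    [1, 56, -2, 1, 0],
    [1, 64, -2, 1, 0],
    [1, 72, -2, 1, 0],
    [1, 80, -2, 1, 0],
    [1, 88, -2, 1, 0],
    [1, 96, -2, 1, 0],
    [1, 104, -2, 1, 0],
    [1, 110, -2, 1, 0],
    [1, 114, -2, 1, 0],
    [1, 114, -2, 1, 0]
  ]
}}

```text
t: 5.68
tcp_pos: [551.8, 14.5, 107.5]
ee_rot: [0.999, 0.034, 0.001, -0.0]
wrist_force: [-1.8, -1.0, 0.2]
width: -0.0
finger_force: 0.7
```

Run:
```python
from h import *
o=env.observe(); print(o["tcp_pos"],o["wrist_force"])
s=env.snapshot("wrist"); save("w3.png",s["frame"])
```

```text
[551.84621839  14.50284696 107.50189334] [-1.8106071  -0.99402517  0.22178817]
```

View pics/w3.png

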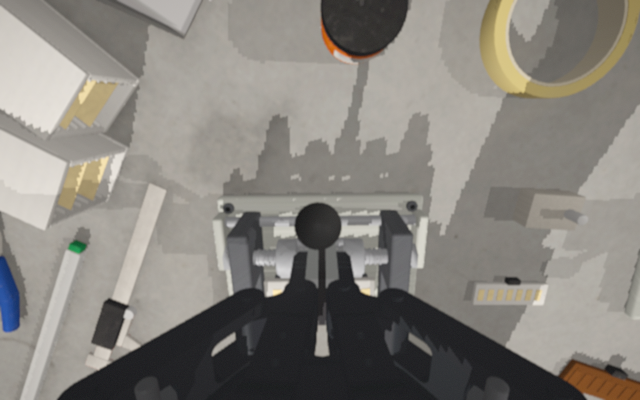

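The ball, at (318,225), has swung over and sits just ahead of the fingertips. The remaining push goes in small steps while I watch the force.

{"method": "play_rows", "body": {
  "increments": [
    [1, 3, 0, 0, 0],
    [1, 5, 0, 0, 0],
    [1, 7, 0, 0, 0],
    [1, 8, 0, 0, 0],
    [1, 8, 0, 0, 0]
  ]
}}

```text
t: 6.35
tcp_pos: [558.1, 15.1, 106.8]
ee_rot: [0.999, 0.034, -0.001, 0.0]
wrist_force: [-5.3, -1.6, -1.6]
width: 0.001
finger_force: 2.3
```

{"method": "play_rows", "body": {
  "increments": [
    [1, 2, 0, 0, 0],
    [1, 4, 0, 0, 0],
    [1, 5, 0, 0, 0],
    [1, 5, 0, 0, 0]
  ]
}}

```text
t: 6.85
tcp_pos: [558.8, 15.1, 106.4]
ee_rot: [0.999, 0.034, -0.005, 0.001]
wrist_force: [-17.2, -0.3, 9.7]
width: 0.002
finger_force: 9.5
```

The force rose without further motion, so the bar is at its stop. Backing off and lifting.

{"method": "play_rows", "body": {
  "increments": [
    [1, -8, 0, 0, 0],
    [1, -18, 0, 0, 0],
    [1, -25, 0, -20, 0],
    [1, -30, 0, -60, 0],
    [1, -40, 0, -110, 0],
    [1, -60, 0, -160, 0],
    [1, -70, 0, -200, 0],
    [1, -70, 0, -200, 0],
    [1, -70, 0, -200, 0]
  ]
}}

```text
t: 7.98
tcp_pos: [494.3, 10.7, 307.2]
ee_rot: [0.999, 0.034, 0.001, 0.0]
wrist_force: [0.7, 0.2, -0.7]
width: -0.002
finger_force: 0.0
```

Run:
```python
from h import *
o=env.observe(); print(o["tcp_pos"],o["wrist_force"])
s=env.snapshot("wrist"); save("w4.png",cv2.resize(s["frame"][60:260,200:460],None,fx=3,fy=3))
for r in env.masks_of("carrier_center",s):
    m=r["region"]&(s["range_z"]>0); P=np.array([px(u,v,s) for v,u in np.argwhere(m)])
    print(round(r["p"],2),np.median(P,0).round(1),P[:,2].std().round(1))
A=np.array([528.5,14.8]);X=np.array([.9976,.07]);Y=np.array([-.07,.9976])
for r in env.masks_of("turnbuckle_knob",s)[:1]:
    P=np.array([px(u,v,s) for v,u in np.argwhere(r["region"]&(s["range_z"]>0))]); k=P[P[:,2]>95]; print("knob",k.mean(0),(k.mean(0)[:2]-A)@X)
```

```text
[494.34402343  10.66234758 307.20835672] [ 0.74263279  0.15814154 -0.67086373]
0.92 [475.7  12.2  24.2] 1.5
0.88 [ 476.8 -158.2    4.3] 1.1
0.77 [356.6 -59.9   4.8] 1.2
0.7 [ 380.5 -277.4    6. ] 1.9
knob [578.51533331  18.54580681 111.01142082] 50.15750299001036
```

View pics/w4.png

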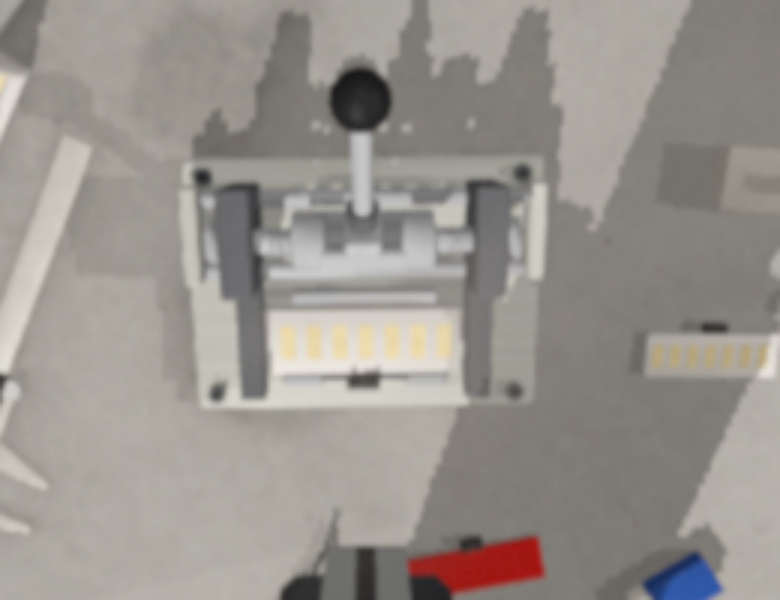

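The bar now leans away from the nest, with the ball at (360,98). The carrier lies flat and centred between the jaws at (365,342), and the gripper is clear, so I'm handing in.

```bash
python3 -c "
from bench import env
print(env.job_done())"
```

```text
the job is handed in; nothing more can be done
None
```

I swung the loaded clamp's bar over to its stop and let go; the last wrist view shows the carrier flat and centred between the jaws. I never went near the empty clamp, and the job is handed in at about 8 s (no verdict was returned).

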